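# Fold the blades of an air grille flat

## Robot

A 7-joint arm with a two-finger parallel gripper is mounted at the origin on the work surface; the furniture and walls round the work are solid. World frame = base frame: x ahead of the robot, y to its left, z up, the work surface at z = 0. Lengths are in m, angles in rad, forces in N, time in s.
With the tool pointing down it reaches from about 0.425 to 1.025 m from the base axis. Payload 9.4 kg.
Tool frame: the origin (TCP) lies midway between the tips of the shut fingers; the grasp point (between the pads) lies robot.grip_point_offset behind it (robot.grip_point_offset is the distance from the TCP to the grasp point, in m); z points along the fingers, y is the line along which they close (so a half turn about z gives the same grasp; the last joint's range is limited). The gripper opens to 85 mm and grips with 20 to 120 N. Pads are 22 mm wide; open, the fingers measure 114 mm over their backs; the gripper's body (76 mm by 85 mm) begins 54 mm behind the grasp point. The pads swing forward as they close: fully open they stand 13 mm farther back than shut.
Start: joints at [1.032, 0.599, -0.003, 1.599, 0.002, 0.943, -0.08], TCP at [0.323, -0.649, 0.231] pointing down, gripper open.
Joint ranges: [-2.57, 2.57], [-0.35, 1.97], [-1.29, 1.29], [0.11, 2.56], [-1.05, 4.19], [0.11, 1.86], [-2.63, 2.63]. Speed limits (rad/s): [2.22, 2.22, 3.01, 3.01, 3.14, 3.14, 3.14].

## Interface

Orientations are given as a unit quaternion [w, x, y, z].
In Python, from cell import robot, imaging gives the robot as it stands. The module is installed in compiled form; this text tells all that it offers.
- The arm moves only by the shell command python3 -m pendant 'ROWS' [FORCE]. ROWS is JSON, a list of rows, each a list of 5 numbers: the opening, from 0 (shut) to 1 (fully open), then the shift along the tool's x, y, z in m, then the turn about the tool's z in rad. In form: [[fingers, dx, dy, dz, spin], ...]. A call has 1 to 10 rows; each row is the pose to reach, as a shift and turn from the pose commanded when the call began, along the tool's axes at that moment; what a row does not reach only later rows make up. A row lasts 1/10 s, in which the tool goes at most 50 mm and 8.59 degrees, less where a joint would pass 70% of its speed; a pose out of reach is approached as far as the arm can. A call with a gripper value outside its range is refused whole. The fingers move at their own pace and stop on an object; FORCE is the grip in N (left out, the last holds). Time passes only in rows, so rows that repeat a pose let the fingers close. It gives the time, the measured TCP pose, the force, the opening and the grip force at its end, in the units of the state.
- robot.observe(): the state, without advancing time (a new reading comes with each control period).
- imaging.snapshot(name): name is "scene" or "top" or "wrist"; returns the picture (400x640x3 uint8, blue, green, red); there is no depth.
- imaging.calibration(name): a dict with "fx", "fy", "cx", "cy" (pixels), "R" (3x3) and "t" (3): a world point X has camera coordinates R X + t; the wrist camera has in their place "hand_eye" (4x4, takes a point from camera to tool coordinates, whose origin is the TCP and whose axes are the flange's). Camera axes: x right, y down, z forward; pixel columns grow to the right and rows downward; lengths in m; the calibration is good to about 2 mm. A picture is of the moment at which its call begins: read the wrist's pose just before it. calibration takes no time and is no camera call.
- robot.sign_off(): hands the job in; it is judged then, once.
The state is a dict: "t": time; "joint_positions": joint angles; "dq": joint speeds; "joint_efforts": joint torques, N m; "tcp_pos": TCP position; "eef_rot": TCP orientation; "ft_force": force on the tool from outside, world axes, zero at the start; "moment": the same for the moment, N m; "finger_gap": finger opening in m; "gripper_force": force on a finger pad.
Only numpy, scipy, OpenCV 4.12 (cv2) and the standard library are available. Lean on these libraries where they do the work, as an engineer would, in place of code of your own. Each camera call takes 0.05 s, during which the arm holds its last target. There are 200 camera calls.

## Task

The white air grille is to be put away flat: run the shut fingertips lightly along both of its banks of blades, outward from the middle bar, so that all eight blades lie folded flat, each leaning away from the middle bar towards its own end of the grille. Only touch the blades: grip and lift nothing, do not press hard on the thin metal, and leave the grille and everything else on the table where they are.

Things in the scene. Friction and masses are not known exactly. Their poses are not given: they have to be found in the camera images.
- grille: white sheet-metal air grille, 300 mm long (y axis) by 150 mm wide (x axis), 40 mm high, about 1.1 kg, lying loose and flat on the table. Origin: centre of its underside; z up. A middle bar parts its eight cross blades into a left bank (+y) and a right bank (-y) of four. Two side rails along y, 40 mm high, inner faces at x = +-53 mm: shut fingers fit between them, open ones may not
- middle_bar (a point): centre of the top of the grille's white middle bar: on the grille's axis, 18 mm above the table. The bar is 34 mm wide (grille y = -17 to +17 mm) and lower than the upright blades
- left_bank (a point): middle of the left bank, at pivot height: grille y = +78 mm, 20 mm above the table. Blades: aluminium, 102 mm long (along x), 2.6 mm thick, upper edge 20 mm above the pivot, lower edge 16 mm below it; upright, the top is 40 mm above the table. Pivots at y = 36, 64, 92, 120 mm; low end wall (top 17 mm) at y = 148.5 mm
- right_bank (a point): the same for the right bank: grille y = -78 mm, pivots at y = -36, -64, -92, -120 mm, end wall at -148.5 mm. In both banks a blade folded fully flat has its upper face 22 mm above the table; fingertips drawn outward at 24 to 27 mm above the table fold each blade as they pass; lower, they catch on the blades and drag the grille
- left_blade_1 (a joint): hinge of blade 1 of the left bank (counted from the middle bar; pivot at y = +36 mm of the grille), rad: 0 upright, positive with the upper edge leaning outward (to the grille's +y, away from the middle bar), 1.55 flat at its stop, -0.6 its stop on the inward side. Held by friction where it is left; about 1 N at the upper edge turns it
- left_blade_2 (a joint): hinge of blade 2 of the left bank (counted from the middle bar; pivot at y = +64 mm of the grille), rad: 0 upright, positive with the upper edge leaning outward (to the grille's +y, away from the middle bar), 1.55 flat at its stop, -0.6 its stop on the inward side. Held by friction where it is left; about 1 N at the upper edge turns it
- left_blade_3 (a joint): hinge of blade 3 of the left bank (counted from the middle bar; pivot at y = +92 mm of the grille), rad: 0 upright, positive with the upper edge leaning outward (to the grille's +y, away from the middle bar), 1.55 flat at its stop, -0.6 its stop on the inward side. Held by friction where it is left; about 1 N at the upper edge turns it
- left_blade_4 (a joint): hinge of blade 4 of the left bank (counted from the middle bar; pivot at y = +120 mm of the grille), rad: 0 upright, positive with the upper edge leaning outward (to the grille's +y, away from the middle bar), 1.55 flat at its stop, -0.6 its stop on the inward side. Held by friction where it is left; about 1 N at the upper edge turns it
- right_blade_1 (a joint): hinge of blade 1 of the right bank (counted from the middle bar; pivot at y = -36 mm of the grille), rad: 0 upright, positive with the upper edge leaning outward (to the grille's -y, away from the middle bar), 1.55 flat at its stop, -0.6 its stop on the inward side. Held by friction where it is left; about 1 N at the upper edge turns it
- right_blade_2 (a joint): hinge of blade 2 of the right bank (counted from the middle bar; pivot at y = -64 mm of the grille), rad: 0 upright, positive with the upper edge leaning outward (to the grille's -y, away from the middle bar), 1.55 flat at its stop, -0.6 its stop on the inward side. Held by friction where it is left; about 1 N at the upper edge turns it
- right_blade_3 (a joint): hinge of blade 3 of the right bank (counted from the middle bar; pivot at y = -92 mm of the grille), rad: 0 upright, positive with the upper edge leaning outward (to the grille's -y, away from the middle bar), 1.55 flat at its stop, -0.6 its stop on the inward side. Held by friction where it is left; about 1 N at the upper edge turns it
- right_blade_4 (a joint): hinge of blade 4 of the right bank (counted from the middle bar; pivot at y = -120 mm of the grille), rad: 0 upright, positive with the upper edge leaning outward (to the grille's -y, away from the middle bar), 1.55 flat at its stop, -0.6 its stop on the inward side. Held by friction where it is left; about 1 N at the upper edge turns it
- mug: white mug, about 82 x 114 x 91 mm, standing; bystander. Origin: centre of its underside
- screwdriver: screwdriver with a red handle, 197 mm long, 28 mm thick, lying in front of the grille; bystander. Origin under its middle
- pliers: pliers with blue grips, 187 x 60 x 14 mm, lying in front of the grille; bystander. Origin under their middle
- tape_measure: yellow and black tape measure, 66 x 74 x 36 mm; bystander. Origin: centre of its underside
- jar_white_lid: blue-grey jar with a white lid, 51 mm across, 61 mm high; bystander. Origin: centre of its underside
- jar_red_lid: white jar with a red lid, 47 mm across, 76 mm high; bystander. Origin: centre of its underside
- tape_roll: small roll of black tape, 53 mm across, 19 mm high, lying flat at the left of the grille; bystander. Origin: centre of its underside
- stock_box_1: small white carton, 86 x 135 x 66 mm, at the left of the table; bystander. Origin: centre of its underside
- stock_box_3: the same carton again, standing on the first; bystander. Origin: centre of its underside

How it is judged:
By the outcome, as a careful person would: the job done as asked, in the order asked, and still so for the second after the job is handed in, with the robot touching nothing.
It also fails if it takes over 43 s, if anything falls off the work surface, if the arm or the gripper's body presses on something with over 40 N, if the wrist force passes 120 N, or if a joint passes its speed limit or range.

## Working session

There is one attempt and no reset: what is moved stays moved. The work goes in short steps, Python scripts to look and compute and a shell command to move; the robot and the scene stay as the last step left them, time stands still between calls to the robot, and variables do not carry over. Pictures are saved under pics/ and viewed, at most 10 in all, crops included, and the job is handed in when it is done.

```bash
mkdir -p pics; python3 - <<'E'
from cell import robot, imaging
import cv2
s=robot.observe(); print(s['t'],s['tcp_pos'],s['eef_rot'],s['finger_gap'],s['ft_force'])
for n in("top","scene"):
    cv2.imwrite(f"pics/{n}0.png",imaging.snapshot(n))
print({k:v for k,v in imaging.calibration("top").items()}, robot.grip_point_offset)
E
```

```text
0.0 [ 0.3227823  -0.64864271  0.23040067] [-7.44749866e-04  9.73456035e-01  2.28872725e-01 -2.64864023e-04] 0.08510783523956465 [ 0.75693125 -0.43638899  0.60099301]
{'fx': 432.83452604337884, 'fy': 432.83452604337884, 'cx': 317.5290251325986, 'cy': 199.9766622926071, 'R': array([[ 0.01599866, -0.99957513,  0.0243641 ],
       [-0.99225624, -0.01887386, -0.12276535],
       [ 0.12317304, -0.02221135, -0.99213661]]), 't': array([-0.01904451,  0.45431023,  1.21822666])} 0.0187
```

View pics/top0.png

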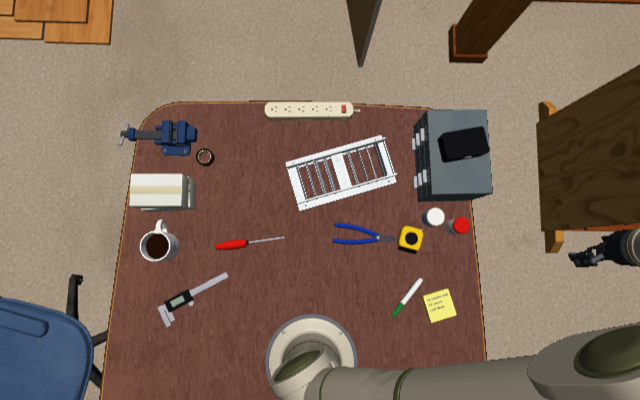

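View pics/scene0.png

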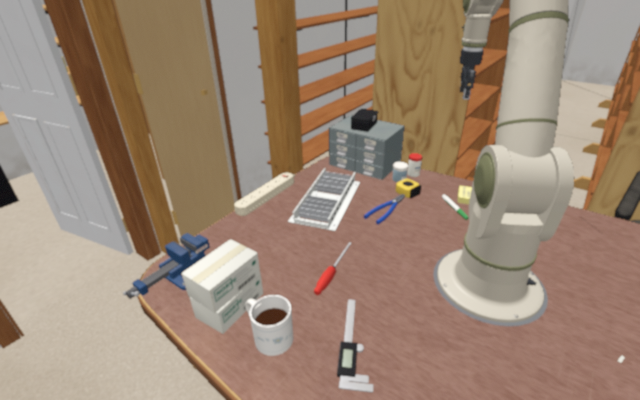

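The top view shows the grille with corners near px (286,163), (383,136), (396,180), (299,209). The pliers and tape measure lie in front of it, and the grey cabinet is to its right. I'll zoom in.

```bash
python3 - <<'E'
import cv2
i=cv2.imread("pics/top0.png")[125:220,275:405]
cv2.imwrite("pics/crop0.png",cv2.resize(i,None,fx=6,fy=6,interpolation=cv2.INTER_CUBIC))
E
```

```text
(no output)
```

View pics/crop0.png

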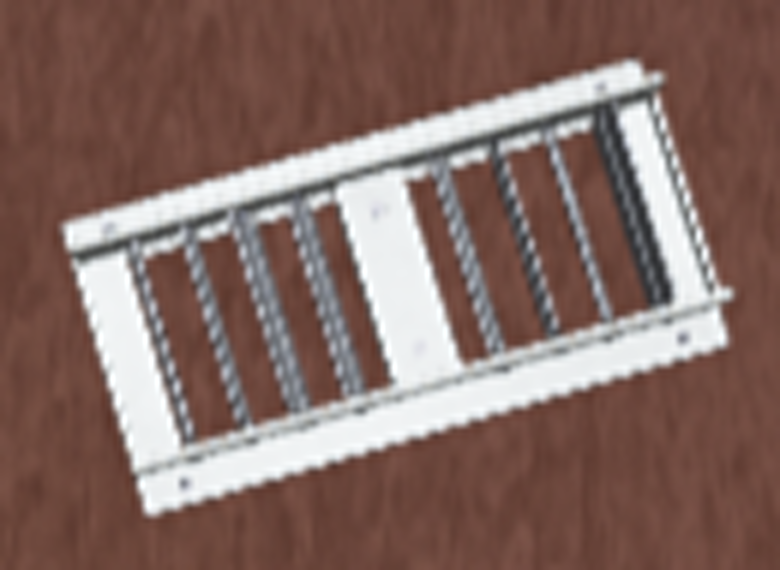

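```bash
cat > h.py <<'E'
import numpy as np
from cell import robot, imaging
from scipy.spatial.transform import Rotation as Ro
def ray(px,z,name="top"):
    c=imaging.calibration(name); px=np.atleast_2d(np.array(px,float))
    if name=="wrist":
        s=robot.observe(); q=s['eef_rot']; T=np.eye(4); T[:3,:3]=Ro.from_quat([*q[1:],q[0]]).as_matrix(); T[:3,3]=s['tcp_pos']
        W=T@c['hand_eye']; R=W[:3,:3]; o=W[:3,3]
    else: R=np.array(c['R']).T; o=-R@np.array(c['t'])
    d=np.c_[(px[:,0]-c['cx'])/c['fx'],(px[:,1]-c['cy'])/c['fy'],np.ones(len(px))]@R.T
    return o+d*((z-o[2])/d[:,2])[:,None]
def totool(target,yaw):
    "shift in tool axes; spin so tool x lies along yaw (mod pi)"
    s=robot.observe(); q=s['eef_rot']; M=Ro.from_quat([*q[1:],q[0]]).as_matrix()
    a=np.arctan2(M[1,0],M[0,0]); d=(yaw-a+np.pi/2)%np.pi-np.pi/2
    return M.T@(np.array(target)-s['tcp_pos']), -d, a, M
E
python3 - <<'E'
from h import *
f=lambda p:np.array(p)/6+[275,125]
a=ray(f([(62,222),(148,515),(728,345),(640,62)]),0.001)
b=ray(f([(338,190),(403,172),(462,365),(397,385)]),0.018)
print(a.round(4),a.mean(0),b.round(4),b.mean(0))
print(np.linalg.norm(np.diff(a,axis=0),axis=1),np.linalg.norm(np.diff(b,axis=0),axis=1))
v=(a[0]+a[1]-a[2]-a[3]); yaw=np.arctan2(-v[0],v[1]); print("yaw",yaw)
print(ray([(418,110),(418,197),(490,110),(490,200)],0.15))
c=.5*(a.mean(0)+b.mean(0)); d,sp,al,M=totool([c[0],c[1],0.25],yaw+np.pi/2); print(d,sp,al,M.round(3),robot.observe()['joint_positions'])
E
```

```text
[[ 0.5698  0.0858  0.001 ]
 [ 0.4249  0.0402  0.001 ]
 [ 0.5147 -0.245   0.001 ]
 [ 0.6576 -0.2016  0.001 ]] [ 0.5417601  -0.08018953  0.001     ] [[ 0.585  -0.0499  0.018 ]
 [ 0.5947 -0.0817  0.018 ]
 [ 0.4994 -0.1114  0.018 ]
 [ 0.4889 -0.0798  0.018 ]] [ 0.54200404 -0.08068106  0.018     ]
[0.15188055 0.29900332 0.1493679 ] [0.0332882  0.09982579 0.03328748]
yaw 0.300935344148326
[[ 0.68756258 -0.27381026  0.15      ]
 [ 0.45228841 -0.2708309   0.15      ]
 [ 0.69230029 -0.4687653   0.15      ]
 [ 0.44799686 -0.46060761  0.15      ]]
[ 0.44930316 -0.41111759 -0.01898302] -1.4098438033506064 0.4618878675926161 [[ 0.895  0.446 -0.001]
 [ 0.446 -0.895  0.001]
 [-0.    -0.001 -1.   ]] [ 1.03227784  0.60007817 -0.0025604   1.6000362   0.00179527  0.94291256
 -0.07980047]
```

```bash
python3 -m pendant '[[0,0.01,-0.01,-0.04,-0.1],[0,0.04,-0.035,-0.07,-0.2],[0,0.07,-0.065,-0.09,-0.3],[0,0.105,-0.095,-0.1,-0.4],[0,0.14,-0.13,-0.1,-0.5],[0,0.175,-0.16,-0.1,-0.6],[0,0.21,-0.19,-0.1,-0.7],[0,0.245,-0.225,-0.1,-0.8],[0,0.28,-0.255,-0.1,-0.9],[0,0.315,-0.29,-0.1,-1.0]]'
python3 - <<'E'
from h import *
yaw=.301
d,sp,al,M=totool([.542,-.080,.20],yaw+np.pi/2); s=robot.observe(); print(d,sp,M.round(2),s['joint_positions'],s['ft_force'],s['t'])
E
```

```text
t: 1.1
tcp_pos: [0.4761, -0.2476, 0.3312]
eef_rot: [0.0, 0.743, 0.669, -0.0]
ft_force: [0.3, 0.6, 1.1]
finger_gap: 0.0
gripper_force: 0.0
[0.17362863 0.04793636 0.13110961] -0.40642389696160364 [[ 0.11  0.99 -0.  ]
 [ 0.99 -0.11 -0.  ]
 [-0.   -0.   -1.  ]] [ 0.65051695  0.28413064 -0.35618254  1.8917357   0.11781656  0.98596709
  0.13681977] [0.28346244 0.63734281 1.12384345] 1.1
```

```bash
python3 -m pendant '[[0,0.045,0.012,0.01,-0.1],[0,0.09,0.025,0.03,-0.2],[0,0.13,0.036,0.06,-0.3],[0,0.16,0.044,0.095,-0.4064],[0,0.1736,0.0479,0.125,-0.4064],[0,0.1736,0.0479,0.131,-0.4064],[0,0.1736,0.0479,0.131,-0.4064],[0,0.1736,0.0479,0.131,-0.4064]]'
python3 - <<'E'
from h import *
import cv2
yaw=.301
cv2.imwrite("pics/w1.png",imaging.snapshot("wrist"))
d,sp,al,M=totool([.542,-.080,.05],yaw+np.pi/2); s=robot.observe(); print(d,sp,M.round(3),s['joint_positions'],s['ft_force'],s['t'])
E
```

```text
t: 1.9
tcp_pos: [0.5425, -0.0829, 0.2012]
eef_rot: [0.0, 0.595, 0.804, -0.0]
ft_force: [0.5, 0.6, 0.4]
finger_gap: 0.0004
gripper_force: 0.0
[3.28255450e-03 4.71364828e-05 1.51522732e-01] -0.005582487612566078 [[-0.291  0.957  0.002]
 [ 0.957  0.291 -0.001]
 [-0.001  0.001 -1.   ]] [ 0.36825958  0.45905281 -0.44548106  2.01592179  0.29310291  0.72614007
  0.03756918] [0.53855075 0.1069963  0.35826733] 1.95
```

View pics/w1.png

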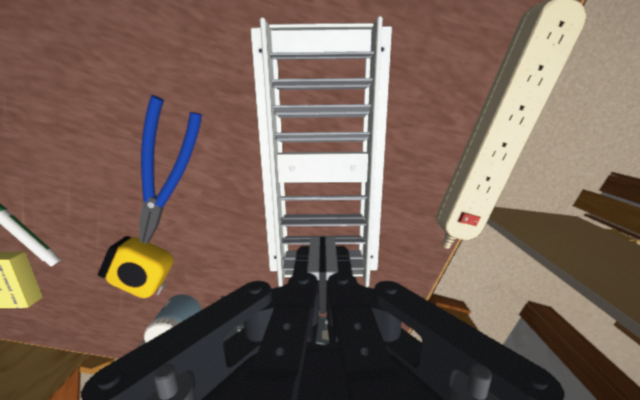

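The wrist view shows the middle bar at cols 274–369, rows 154–182. The grille's axis runs straight up the picture and the fingers lie in line with it. I'll use the bar to refine the centre.

```bash
python3 - <<'E'
from h import *
b=ray([(276,154),(368,154),(370,182),(274,182)],.018,"wrist"); print(b.round(4),b.mean(0))
v=b[0]+b[1]-b[2]-b[3]; print(np.arctan2(-v[0],v[1]))
f=ray([(253,29),(391,28)],.001,"wrist");print(f)
g=f.mean(0)-b.mean(0); print(g,np.hypot(*g[:2]),np.arctan2(-g[0],g[1]))
E
```

```text
[[ 0.4854 -0.0764  0.018 ]
 [ 0.5879 -0.0453  0.018 ]
 [ 0.6018 -0.0765  0.018 ]
 [ 0.4913 -0.11    0.018 ]] [ 0.54159365 -0.07705745  0.018     ]
0.29520994441208803
[[0.42745893 0.04383538 0.001     ]
 [0.56885817 0.08792645 0.001     ]]
[-0.0434351   0.14293836 -0.017     ] 0.14939204590267866 0.2950061187134768
```

```bash
python3 -m pendant '[[0,0.001,0,0.03,0],[0,0.002,0,0.07,0],[0,0.003,0,0.11,0],[0,0.003,0,0.14,0],[0,0.003,0,0.155,0],[0,0.003,0,0.155,0],[0,0.003,0,0.155,0],[0,0.003,0,0.155,0]]'
python3 - <<'E'
from h import *
d,sp,al,M=totool([.542,-.079,.0245],.298+np.pi/2); s=robot.observe(); print(d,sp,M.round(3),s['ft_force'],s['t'],s['tcp_pos'],s['finger_gap'])
E
```

```text
t: 2.75
tcp_pos: [0.5424, -0.0794, 0.0469]
eef_rot: [0.001, 0.595, 0.804, 0.001]
ft_force: [-0.2, 0.2, -0.0]
finger_gap: -0.0001
gripper_force: 0.0
[ 0.00055917 -0.00027689  0.02238557] -0.0015753252365660053 [[-0.292  0.956  0.003]
 [ 0.956  0.292 -0.   ]
 [-0.001  0.002 -1.   ]] [-0.21906078  0.24975551 -0.04407519] 2.75 [ 0.5423714  -0.07944426  0.04688678] -8.665688760690699e-05
```

```bash
python3 -m pendant '[[0,0,0,0.01,0],[0,0,0,0.018,0],[0,0,0,0.0215,0],[0,0,0,0.0215,0],[0,0,0,0.0215,0],[0,0,0,0.0215,0]]'; python3 -c "
from h import *
s=robot.observe();print(s['tcp_pos'],s['ft_force'])"
```

```text
t: 3.35
tcp_pos: [0.5415, -0.0788, 0.0238]
eef_rot: [0.0, 0.595, 0.804, 0.0]
ft_force: [-0.6, 0.7, -0.8]
finger_gap: 0.0002
gripper_force: 0.0
[ 0.54149157 -0.07880198  0.02383674] [-0.62720225  0.74631735 -0.82830441]
```

```bash
python3 -m pendant '[[0,0.006,0,-0.001,0],[0,0.013,0,-0.001,0],[0,0.02,0,-0.001,0],[0,0.027,0,-0.001,0],[0,0.034,0,-0.001,0],[0,0.041,0,-0.001,0],[0,0.048,0,-0.001,0],[0,0.055,0,-0.001,0],[0,0.062,0,-0.001,0],[0,0.069,0,-0.001,0]]'
```

```text
t: 4.35
tcp_pos: [0.5211, -0.0127, 0.0248]
eef_rot: [0.0, 0.595, 0.804, -0.0]
ft_force: [1.3, -0.8, 1.8]
finger_gap: -0.0005
gripper_force: 0.8
```

```bash
python3 -m pendant '[[0,0.007,0,0,0],[0,0.014,0,0,0],[0,0.021,0,0,0],[0,0.028,0,0,0],[0,0.035,0,0,0],[0,0.042,0,0,0],[0,0.049,0,0,0],[0,0.056,0,0,0],[0,0.063,0,0,0],[0,0.07,0,0,0]]'; python3 - <<'E'
from h import *
import cv2
cv2.imwrite("pics/t2.png",cv2.resize(imaging.snapshot("top")[100:225,255:425],None,fx=4,fy=4,interpolation=cv2.INTER_CUBIC))
E
```

```text
t: 5.35
tcp_pos: [0.5004, 0.0551, 0.0247]
eef_rot: [-0.0, 0.594, 0.804, 0.0]
ft_force: [1.4, -1.6, 0.9]
finger_gap: 0.0002
gripper_force: 0.4
```

```bash
python3 -m pendant '[[0,0.003,0,0,0],[0,0.003,0,-0.02,0],[0,0,0,-0.045,0],[0,-0.04,0,-0.05,0],[0,-0.08,0,-0.05,0],[0,-0.12,0,-0.05,0],[0,-0.139,0,-0.045,0],[0,-0.139,0,-0.02,0],[0,-0.139,0,0,0],[0,-0.139,0,0,0]]'; python3 -c "
from h import *
s=robot.observe();print(s['tcp_pos'],s['ft_force'])"
```

```text
t: 6.4
tcp_pos: [0.54, -0.0788, 0.0227]
eef_rot: [-0.002, 0.595, 0.804, -0.001]
ft_force: [-1.0, -0.0, 0.6]
finger_gap: 0.0001
gripper_force: 0.0
[ 0.54002328 -0.0788207   0.0227215 ] [-0.99821806 -0.02307872  0.62190291]
```

```bash
python3 -m pendant '[[0,-0.006,0,0,0],[0,-0.013,0,0,0],[0,-0.02,0,0,0],[0,-0.027,0,0,0],[0,-0.034,0,0,0],[0,-0.041,0,0,0],[0,-0.048,0,0,0],[0,-0.055,0,0,0],[0,-0.062,0,0,0],[0,-0.069,0,0,0]]'
```

```text
t: 7.4
tcp_pos: [0.5617, -0.1452, 0.0247]
eef_rot: [-0.0, 0.594, 0.804, -0.0]
ft_force: [-0.9, 0.7, 1.0]
finger_gap: -0.0002
gripper_force: 0.7
```

```bash
python3 -m pendant '[[0,-0.007,0,0,0],[0,-0.014,0,0,0],[0,-0.021,0,0,0],[0,-0.028,0,0,0],[0,-0.035,0,0,0],[0,-0.042,0,0,0],[0,-0.049,0,0,0],[0,-0.056,0,0,0],[0,-0.063,0,0,0],[0,-0.071,0,0,0]]'
```

```text
t: 8.4
tcp_pos: [0.5827, -0.2139, 0.0248]
eef_rot: [0.0, 0.595, 0.804, -0.0]
ft_force: [-0.5, 1.0, 1.2]
finger_gap: 0.0004
gripper_force: 0.2
```

```bash
python3 -m pendant '[[0,-0.002,0,-0.003,0],[0,-0.002,0,-0.03,0],[0,0,0,-0.07,0],[0,0.02,0,-0.11,0],[0,0.04,0,-0.15,0],[0,0.05,0,-0.19,0],[0,0.05,0,-0.2,0],[0,0.05,0,-0.2,0],[0,0.05,0,-0.2,0]]'; python3 - <<'E'
from h import *
import cv2
cv2.imwrite("pics/w3.png",imaging.snapshot("wrist"))
s=robot.observe();print(s['tcp_pos'],s['t'])
E
```

```text
t: 9.3
tcp_pos: [0.5673, -0.1657, 0.224]
eef_rot: [-0.0, 0.595, 0.804, -0.0]
ft_force: [-0.6, 0.4, -0.8]
finger_gap: 0.0002
gripper_force: 0.0
[ 0.56702906 -0.16560671  0.22336938] 9.35
```

View pics/w3.png

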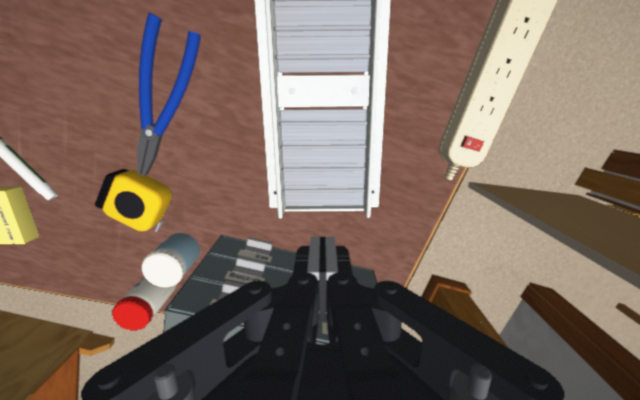

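The right bank lies flat: closed blade faces at rows 108–208, cols 280–366. The visible part of the left bank also looks flat. I'll shift to view all of it.

```bash
python3 -m pendant '[[0,0.03,0,-0.01,0],[0,0.07,0,-0.02,0],[0,0.11,0,-0.03,0],[0,0.13,0,-0.03,0],[0,0.13,0,-0.03,0],[0,0.13,0,-0.03,0]]'; python3 - <<'E'
from h import *
import cv2
i=imaging.snapshot("wrist")
cv2.imwrite("pics/w4.png",cv2.resize(i[0:280,210:430],None,fx=2.1,fy=2.1,interpolation=cv2.INTER_CUBIC))
s=robot.observe();print(s['tcp_pos'],s['t'])
E
```

```text
t: 9.95
tcp_pos: [0.5294, -0.0411, 0.2535]
eef_rot: [-0.001, 0.594, 0.804, -0.001]
ft_force: [0.2, -0.1, 0.8]
finger_gap: -0.0001
gripper_force: 0.0
[ 0.52960773 -0.04177226  0.2535767 ] 10.0
```

View pics/w4.png

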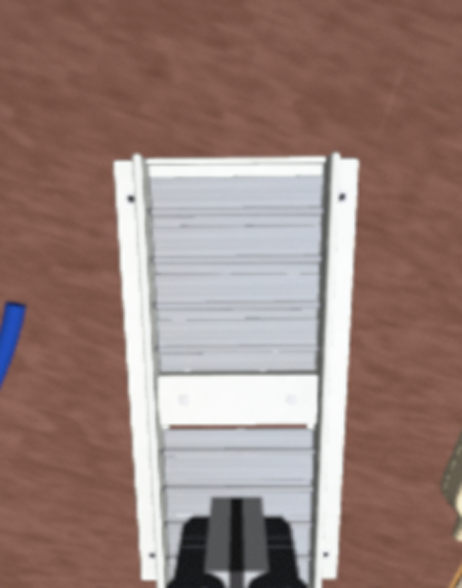

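All four left blades lie flat (crop rows 178–372), up to the end wall. I'll check that the grille hasn't moved, then hand in.

```bash
python3 - <<'E'
from h import *
p=np.array([(159,376),(318,376),(316,426),(161,426)])/2.1+[210,0]
b=ray(p,.018,"wrist"); f=ray(np.array([(115,161),(358,160)])/2.1+[210,0],.001,"wrist").mean(0); g=f-b.mean(0)
print(b.mean(0),f,np.arctan2(-g[0],g[1]))
print(robot.sign_off())
E
```

```text
[ 0.54307962 -0.07823536  0.018     ] [0.49766818 0.06563059 0.001     ] 0.3057530123177456
the job is handed in; nothing more can be done
None
```

All eight blades look folded flat and outward in the wrist camera, and the job is handed in: contact forces read about 2 N, the grille measured within 2 mm of where it started, and it finished at about 10 s of the 43 s allowed.

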